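Vent the filler and hold its locking collar home

TASK

First vent the doughnut filler: push the blue plunger on the white air receiver right down to its stop and let it come back up. Then turn the red knurled collar on the filling head clockwise, seen from above, feeling by pressing down for the place where its hidden keyway drops over the pin, push it fully home, and finish with the fingers still holding it pushed home against its spring. Leave the bottles, jar, jug and doughnut where they are.

Things in the scene. Friction and masses are not known exactly. Their poses are not given: they have to be found in the camera images.
- collar: Red knurled locking collar on the filling head: upright cylinder 54 mm across, 34 mm tall; origin on its axis at its lower edge, 100 mm above the bench at rest. Captive: it only slides down and turns. It starts at a stop and turns clockwise seen from above, with light friction (0.1 N m), to a stop 95 deg on. The white stripe on top starts towards the spout and only shows the turn made.
- collar_grip (a point): Point on the collar's axis, 22 mm above its lower edge and 12 mm under its top face (122 mm above the bench at rest): a good TCP height for gripping from above. Axes turn with the collar. The closed top face is flat (a steel disc let in flush), and may be pushed too.
- collar_travel (a joint): How far the collar is pushed down, in m: 0 at rest (sprung up), 0.011 fully home at its stop. Net push 2.6 N at the start, 7 N at home; let go, it rises again. Off the hidden keyway it rests on the pin, stopped hard at about 0.003; the keyway meets the pin at an unknown place 20 to 77 deg clockwise from the start, within about 5 deg either side.
- head: Filling head: fixed stainless unit that carries the collar; origin on the collar's axis at bench level, spout towards its -x (reaches 92 mm out, below 60 mm height). Foot 120 mm across, body 96 mm across up to 58 mm, tapering to a spigot 34 mm across from 74 mm height up, so the collar's sides are free for fingers.
- plunger (a joint): How far the vent plunger is pushed down, in m: 0 released, 0.014 fully down at its stop. Spring: 3 N at the start, 9 N fully down; it comes back up when released.
- plunger_top (a point): Centre of the top face of the blue mushroom-headed vent plunger (30 mm across), upright on top of the fixed white air receiver (92 mm across, foot 120 mm, gauge towards the robot). The face is 104 mm above the bench when released and moves down with the plunger; push it straight down.
- vial_a: Bystander, leave it alone: small white flavour bottle, 28 mm across, 62 mm tall, standing between the two units; origin at the centre of its underside.
- vial_b: Bystander, leave it alone: small white flavour bottle, 30 mm across, 66 mm tall, behind the units; origin at the centre of its underside.
- amber: Bystander, leave it alone: small amber bottle with black cap, 36 mm across, 85 mm tall, behind the units; origin at the centre of its underside.
- jar: Bystander, leave it alone: amber jar with white lid, 72 mm across, 95 mm tall, at the left; origin at the centre of its underside.
- jug: Bystander, leave it alone: clear measuring jug with a handle, 96 mm across, 100 mm tall, at the right; origin at the centre of its underside.
- doughnut: Bystander, leave it alone: iced doughnut, 76 mm across and 31 mm high, lying on the small grey scale at the far left; origin at the centre of its underside.
Mind the look-alikes: they are no part of the job. What is shaped like the head but pink is not meant.

How it is judged (in metres and radians):
On the way, in this order (a step that is already met when the one before it is completed fails the run):
1. the vent plunger is pushed fully down (value of joint plunger above 0.0125 m), for 0.1 s.
2. the plunger is let back up (value of joint plunger below 0.003 m), for 0.1 s.
3. the collar's keyway has dropped over the pin and the collar is pushed home (value of joint collar_travel above 0.0095 m and contact force between the fingers and collar above 1.5 N), for 0.2 s.
At the end, for the whole second after the job is handed in: The collar is within 1.5 mm of fully home (travel over 9.5 of 11 mm) with the fingers pressing or gripping it (over 1.5 N), the plunger is back up (under 3 mm), and every bystander stands upright within 30 mm of its start (all of step 3 and value of joint plunger below 0.003 m and distance of each of vial_a, vial_b, amber, jar, jug, doughnut from where it was at the start of the episode below 0.03 m and angle between each of vial_a, vial_b, amber, jar, jug, doughnut's own z axis and vertical below 0.3 rad); the arm keeps its last pose, push and grip.
It fails at once if a bystander is knocked over or pushed more than 30 mm away (distance of any of vial_a, vial_b, amber, jar, jug, doughnut from where it was at the start of the episode above 0.03 m or angle between any of vial_a, vial_b, amber, jar, jug, doughnut's own z axis and vertical above 0.5 rad).
It also fails if it takes over 51 s, if anything falls off the work surface, if the arm or the gripper's body presses on something with over 40 N, if the wrist force passes 120 N, or if a joint passes its speed limit or range.

ROBOT

A 6-joint arm with a two-finger parallel gripper is mounted at the origin on the work surface. World frame = base frame: x ahead of the robot, y to its left, z up, the work surface at z = 0. Lengths are in m, angles in degrees, forces in N, time in s.
With the tool pointing down it reaches from about 0.3 to 0.75 m from the base axis. Payload 8.5 kg.
Tool frame: the origin (TCP) lies between the finger pads, 19 mm behind the fingertips; this is the grasp point; z points along the fingers, y is the line along which they close (so a half turn about z gives the same grasp; the last joint's range is limited). The gripper opens to 85 mm and grips with 20 to 120 N. Pads are 22 mm wide; open, the fingers measure 114 mm over their backs; the gripper's body (76 mm by 85 mm) begins 54 mm behind the grasp point. The pads swing forward as they close: fully open they stand 13 mm farther back than shut.
Start: joints at [-82.351, 21.807, 74.336, -0, 83.858, -12.336], TCP at [0.188, -0.517, 0.25] pointing down, gripper open.
Joint ranges: [-178.18, 178.18], [-50.72, 133.34], [12.68, 142.11], [-81.47, 261.47], [9.98, 163.14], [-165.26, 165.26]. Speed limits (degrees/s): [136.94, 136.94, 180, 180, 180, 180].

INTERFACE

Orientations are given as a 3x3 rotation matrix whose columns are the frame's x, y, z axes.
In Python, from rig import env, optics gives the robot as it stands.
- The arm moves only by the shell command python3 -m jog 'ROWS' [OPENING] [FORCE]. ROWS is JSON, a list of rows, each an object with "linear": the shift along the tool's x, y, z in units of 40 mm (1.0 is 40 mm), a list of three; "roll": the turn about the tool's z in units of 5 degrees (1.0 is 5 degrees). A call has 1 to 12 rows; each row shifts and turns the commanded pose from where the row before left it, along the tool's axes as they then stand; what a row does not reach is not made up. A row lasts 1/12 s, in which the tool goes at most 41.7 mm and 7.16 degrees, less where a joint would pass 70% of its speed; a pose out of reach is approached as far as the arm can. A call is refused whole if a number of a shift passes 1 or a number of a turn 1, either way. A call with a gripper value outside its range is refused whole. OPENING is the opening, from -1 (shut) to 1 (fully open), set as the call begins (- or left out, the last holds). The fingers move at their own pace and stop on an object; FORCE is the grip in N (left out, the last holds). Time passes only in rows, so rows that do not move let the fingers close. It gives the time, the measured TCP pose, the force, the opening and the grip force at its end, in the units of the state.
- env.observe(): the state, without advancing time (a new reading comes with each control period).
- optics.get_image(name): name is "scene" or "top"; returns the picture (400x640x3 uint8, red, green, blue); there is no depth.
- optics.calibration(name): a dict with "fov_y" (degrees; the focal length in pixels is half the picture's height over the tangent of half this angle, whatever the lens; pixels are square), "cx", "cy" (the principal point, pixels), "T" (4x4, takes a point from camera to world coordinates). Camera axes: x right, y down, z forward; pixel columns grow to the right and rows downward; lengths in m; the calibration is good to about 2 mm. A picture is of the moment at which its call begins. calibration takes no time and is no camera call.
- env.close_job(): hands the job in; it is judged then, once.
The state is a dict: "time_s": time; "q": joint angles; "qvel": joint speeds; "joint_efforts": joint torques, N m; "position": TCP position; "tool_rot": TCP orientation; "ft_force": force on the tool from outside, world axes, zero at the start; "wrist_torque": the same for the moment, N m; "grip_width": finger opening in m; "gripper_force": force on a finger pad.
Only numpy, scipy, OpenCV 4.12 (cv2) and the standard library are available. Lean on these libraries where they do the work, as an engineer would, in place of code of your own. Each camera call takes 0.05 s, during which the arm holds its last target. There are 200 camera calls.

## Working session

There is one attempt and no reset: what is moved stays moved. The work goes in short steps, Python scripts to look and compute and a shell command to move; the robot and the scene stay as the last step left them, time stands still between calls to the robot, and variables do not carry over. Pictures are saved under pics/ and viewed, at most 10 in all, crops included, and the job is handed in when it is done.

```bash
mkdir -p pics; ls; python3 - <<'E'
from rig import env, optics
import cv2
for n in("scene","top"):
    im=optics.get_image(n); cv2.imwrite(f"pics/{n}0.png",im[:,:,::-1]); c=optics.calibration(n); print(n,c)
s=env.observe(); print(s)
E
```

```text
pics
scene {'fov_y': 43.388213717893855, 'cx': 316.1864422852008, 'cy': 196.22503015616317, 'T': array([[ 0.1761628 ,  0.59337985, -0.78540883,  1.62274706],
       [ 0.98431614, -0.09856582,  0.14630969, -0.2090549 ],
       [ 0.00940276, -0.79886491, -0.60143699,  0.95976804],
       [ 0.        ,  0.        ,  0.        ,  1.        ]])}
top {'fov_y': 42.74030144500955, 'cx': 313.07037141833973, 'cy': 203.05930141063558, 'T': array([[ 1.18691919e-02, -9.94439828e-01,  1.04635320e-01,
         3.49363413e-01],
       [-9.99928940e-01, -1.16876071e-02,  2.34840794e-03,
         4.78004555e-03],
       [-1.11241387e-03, -1.04655758e-01, -9.94507886e-01,
         1.39196785e+00],
       [ 0.00000000e+00,  0.00000000e+00,  0.00000000e+00,
         1.00000000e+00]])}
{'time_s': 0.1, 'q': array([-8.23495032e+01,  2.18364216e+01,  7.43778429e+01,  8.87160577e-05,
        8.38587588e+01, -1.23390799e+01]), 'qvel': array([-0.04111645, -0.16784878, -0.07565172, -0.03349047,  0.09089387,
        0.02322026]), 'joint_efforts': array([ 3.33319978e-03, -4.49229026e+01, -2.31656653e+01, -2.10437543e-04,
        3.65402389e-03,  1.32291524e-05]), 'position': array([ 0.18795369, -0.51664013,  0.24949526]), 'tool_rot': array([[ 9.39754906e-01,  3.41848927e-01, -1.68148011e-04],
       [ 3.41848859e-01, -9.39754096e-01,  1.26335795e-03],
       [ 2.73859776e-04, -1.24472803e-03, -9.99999188e-01]]), 'ft_force': array([-1.01687285, -0.23370164, -0.33952871]), 'wrist_torque': array([ 0.008343  ,  0.01974656, -0.0379335 ]), 'gripper_force': 0.0, 'grip_width': 0.08542169370003286}
```

View pics/scene0.png

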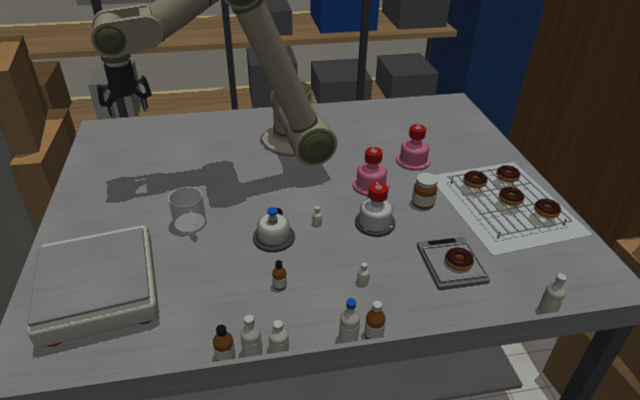

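View pics/top0.png

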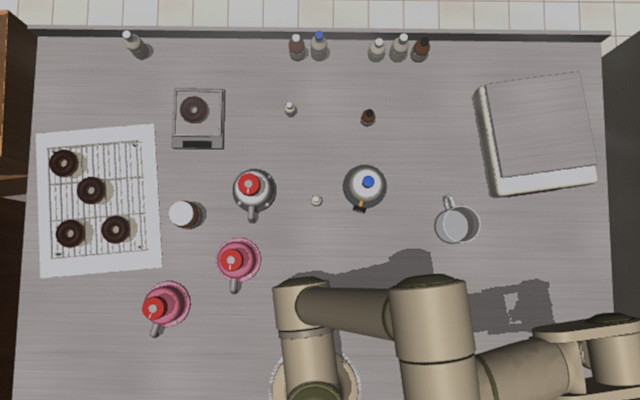

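```bash
cat > h.py <<'E'
from rig import env, optics
import numpy as np, cv2
def ray(n,u,v,z,h=400):
    c=optics.calibration(n);f=h/2/np.tan(np.radians(c['fov_y']/2));T=c['T']
    d=T[:3,:3]@[(u-c['cx'])/f,(v-c['cy'])/f,1];o=T[:3,3]
    return (o+d*(z-o[2])/d[2]).round(4)
def blobs(n,im,lo,hi,amin=15):
    hsv=cv2.cvtColor(im,cv2.COLOR_RGB2HSV);m=cv2.inRange(hsv,lo,hi)
    if lo[0]==0: m|=cv2.inRange(hsv,(172,)+tuple(lo[1:]),(180,)+tuple(hi[1:]))
    k,_,st,ce=cv2.connectedComponentsWithStats(m)
    return [(st[i],ce[i].round(1)) for i in range(1,k) if st[i][4]>=amin]
E
python3 - <<'E'
from h import *
for n in("top","scene"):
    im=cv2.imread(f"pics/{n}0.png")[:,:,::-1].copy()
    for nm,lo,hi,z in(("red",(0,170,120),(6,255,255),.134),("blue",(105,150,80),(125,255,255),.104)):
        for st,c in blobs(n,im,lo,hi):
            if 60<c[1]<330 : print(n,nm,st,c,ray(n,*c,z))
for nm,u,v,z in(("vial_a",316,200,.06),("jug",457,224,.05),("spout",252,217,.05),("pinkcollar",231,260,.134),("jar",183,214,.09)): print(nm,ray("top",u,v,z))
im=cv2.imread("pics/top0.png")[130:250,190:430]; cv2.imwrite("pics/c1.png",cv2.resize(im,None,fx=3.3,fy=3.3,interpolation=cv2.INTER_CUBIC))
E
```

```text
top red [239 174  20  21 240] [248.6 183.4] [0.529  0.1685 0.134 ]
top red [221 249  21  22 251] [231.2 258.8] [0.3422 0.2065 0.134 ]
top red [143 297  21  22 261] [153.3 307.3] [0.2232 0.3919 0.134 ]
top blue [363 176  11  11  87] [367.8 181. ] [ 0.543  -0.1308  0.104 ]
scene red [411 125  15   7  55] [417.7 128.1] [0.2272 0.3934 0.134 ]
scene red [366 147  16   9  74] [373.5 151.4] [0.3458 0.2081 0.134 ]
scene red [369 182  19  11 110] [378.3 187.5] [0.5329 0.1706 0.134 ]
scene blue [268 207  10   7  56] [272.4 210.3] [ 0.5484 -0.1298  0.104 ]
scene blue [347 298   9   8  55] [350.9 301.8] [0.9005 0.0065 0.104 ]
vial_a [4.977e-01 3.000e-04 6.000e-02]
jug [ 0.4397 -0.3709  0.05  ]
spout [0.4518 0.1683 0.05  ]
pinkcollar [0.3393 0.2069 0.134 ]
jar [0.4543 0.34   0.09  ]
```

View pics/c1.png

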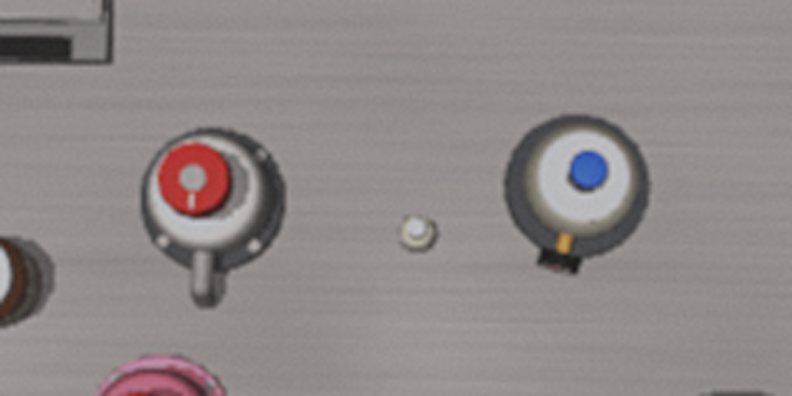

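```bash
python3 -m jog '[{"linear":[0.83,-0.43,0]},{"linear":[0.83,-0.43,0]},{"linear":[0.83,-0.43,0]},{"linear":[0.83,-0.43,0]},{"linear":[0.83,-0.43,0]},{"linear":[0.83,-0.43,0]},{"linear":[0.83,-0.43,0]},{"linear":[0.83,-0.43,0]},{"linear":[0.83,-0.43,0]},{"linear":[0.83,-0.43,0]},{"linear":[0.83,-0.43,0]},{"linear":[0.83,-0.43,0]}]' -1 60; python3 -c "
from rig import env
s=env.observe();print(s['q'].round(1),s['tool_rot'].round(3),s['ft_force'])"
```

```text
[-82.3  21.8  74.4   0.   83.9 -12.3] [[ 0.94   0.342 -0.   ]
 [ 0.342 -0.94   0.001]
 [ 0.    -0.001 -1.   ]] [-1.01687285 -0.23370164 -0.33952871]invalid input
```

```bash
python3 -m jog '[{"linear":[0.83,-0.43,0],"roll":0},{"linear":[0.83,-0.43,0],"roll":0},{"linear":[0.83,-0.43,0],"roll":0},{"linear":[0.83,-0.43,0],"roll":0},{"linear":[0.83,-0.43,0],"roll":0},{"linear":[0.83,-0.43,0],"roll":0},{"linear":[0.83,-0.43,0],"roll":0},{"linear":[0.83,-0.43,0],"roll":0},{"linear":[0.83,-0.43,0],"roll":0},{"linear":[0.83,-0.43,0],"roll":0},{"linear":[0.83,-0.43,0],"roll":0},{"linear":[0.83,-0.43,0],"roll":0}]' -1 60; python3 -c "
from rig import env
s=env.observe();print(s['q'].round(1),s['tool_rot'].round(3),s['ft_force'])"
```

```text
time_s: 1.1
position: [0.4927, -0.185, 0.2498]
tool_rot: [[0.94, 0.342, -0.0], [0.342, -0.94, 0.0], [-0.0, -0.0, -1.0]]
ft_force: [0.9, -2.4, -0.3]
grip_width: -0.0
gripper_force: 0.0
[-33.5  19.4  78.1  -0.   82.5  36.5] [[ 0.94   0.342 -0.   ]
 [ 0.342 -0.94   0.   ]
 [-0.    -0.    -1.   ]] [ 0.89765703 -2.41446045 -0.26775887]
```

```bash
python3 -m jog '[{"linear":[0.83,-0.42,0],"roll":0},{"linear":[0.83,-0.42,0],"roll":0},{"linear":[0,0,1],"roll":0},{"linear":[0,0,1],"roll":0},{"linear":[0,0,0.8],"roll":0},{"linear":[0,0,0],"roll":0},{"linear":[0,0,0],"roll":0}]'; python3 - <<'E'
from h import *
im=optics.get_image("scene")[:,:,::-1]; a=im[140:260,200:420]
b=optics.get_image("top")[130:250,280:460,::-1]
cv2.imwrite("pics/c2.png",cv2.resize(np.hstack([a,b]),None,fx=2,fy=2,interpolation=cv2.INTER_CUBIC))
E
```

```text
time_s: 1.68
position: [0.5425, -0.1323, 0.1376]
tool_rot: [[0.94, 0.342, -0.003], [0.342, -0.94, 0.001], [-0.002, -0.002, -1.0]]
ft_force: [0.2, 0.1, 1.8]
grip_width: -0.0002
gripper_force: 0.0
```

View pics/c2.png

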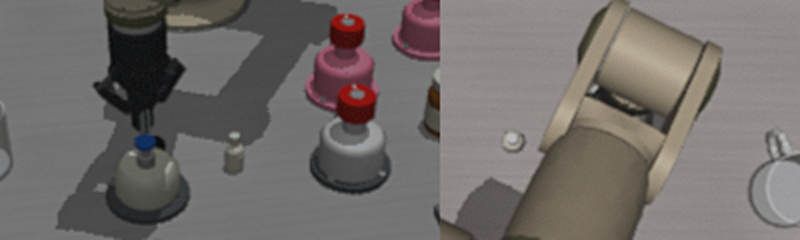

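The closed fingertips stand just above the blue plunger cap (crop 145,130 left). Now I push down.

```bash
python3 -m jog '[{"linear":[0,0,0.3],"roll":0},{"linear":[0,0,0.1],"roll":0},{"linear":[0,0,0.1],"roll":0},{"linear":[0,0,0.05],"roll":0},{"linear":[0,0,0],"roll":0}]'; python3 -m jog '[{"linear":[0,0,0.1],"roll":0},{"linear":[0,0,0],"roll":0}]'
```

```text
time_s: 2.2
position: [0.5433, -0.1329, 0.1171]
tool_rot: [[0.94, 0.342, 0.002], [0.342, -0.94, -0.001], [0.002, 0.002, -1.0]]
ft_force: [-0.9, 0.0, 4.9]
grip_width: -0.0001
gripper_force: 2.6
time_s: 2.37
position: [0.5433, -0.1329, 0.1129]
tool_rot: [[0.94, 0.342, 0.002], [0.342, -0.94, -0.001], [0.001, 0.002, -1.0]]
ft_force: [-1.6, -0.0, 6.7]
grip_width: 0.0001
gripper_force: 3.6
```

```bash
python3 -m jog '[{"linear":[0,0,0.1],"roll":0},{"linear":[0,0,0.06],"roll":0},{"linear":[0,0,0],"roll":0}]';python3 -m jog '[{"linear":[0,0,0.05],"roll":0},{"linear":[0,0,0],"roll":0},{"linear":[0,0,0],"roll":0}]'
```

```text
time_s: 2.62
position: [0.5434, -0.1329, 0.1086]
tool_rot: [[0.94, 0.342, 0.003], [0.342, -0.94, -0.002], [0.002, 0.003, -1.0]]
ft_force: [-4.3, 0.3, 21.1]
grip_width: 0.0001
gripper_force: 10.4
time_s: 2.87
position: [0.5435, -0.133, 0.1084]
tool_rot: [[0.94, 0.342, 0.005], [0.342, -0.94, -0.003], [0.003, 0.005, -1.0]]
ft_force: [-10.8, 2.7, 36.4]
grip_width: -0.0
gripper_force: 18.3
```

```bash
python3 -m jog '[{"linear":[0,0,-1],"roll":0},{"linear":[0,0,-1],"roll":0},{"linear":[0,0,-0.5],"roll":0},{"linear":[0,0,0],"roll":0},{"linear":[0.28,-0.9,0],"roll":0},{"linear":[0.28,-0.9,0],"roll":0},{"linear":[0.28,-0.9,0],"roll":0},{"linear":[0.28,-0.9,0],"roll":0},{"linear":[0.28,-0.9,0],"roll":0},{"linear":[0.28,-0.9,0],"roll":0},{"linear":[0.28,-0.9,0],"roll":0},{"linear":[0.28,-0.9,0],"roll":0}]' - 60;python3 -m jog '[{"linear":[0,0,0],"roll":-1},{"linear":[0,0,0],"roll":-1},{"linear":[0,0,0],"roll":-1},{"linear":[0,0,0],"roll":-1},{"linear":[0,0,0],"roll":-1},{"linear":[0,0,0],"roll":-1},{"linear":[0,0,0],"roll":-1},{"linear":[0,0,0],"roll":-1},{"linear":[0,0,0],"roll":-1},{"linear":[0,0,0],"roll":-1},{"linear":[0,0,0],"roll":-1},{"linear":[0,0,0],"roll":-1}]' 1; python3 -m jog '[{"linear":[0,0,0],"roll":-1},{"linear":[0,0,0],"roll":-1},{"linear":[0,0,0],"roll":0}]';python3 - <<'E'
from h import *
print(env.observe()['q'].round(1))
im=optics.get_image("scene")[:,:,::-1]; a=im[120:250,250:450]
cv2.imwrite("pics/c3.png",cv2.resize(a,None,fx=3,fy=3,interpolation=cv2.INTER_CUBIC))
E
```

```text
time_s: 3.87
position: [0.5278, 0.1707, 0.2031]
tool_rot: [[0.94, 0.342, -0.001], [0.342, -0.94, -0.0], [-0.001, -0.0, -1.0]]
ft_force: [1.0, -0.2, -0.4]
grip_width: 0.0001
gripper_force: 0.0
time_s: 4.87
position: [0.5282, 0.1688, 0.2029]
tool_rot: [[0.17, 0.986, -0.001], [0.986, -0.17, -0.0], [-0.0, -0.001, -1.0]]
ft_force: [-0.4, 0.7, 1.0]
grip_width: 0.0854
gripper_force: 0.0
time_s: 5.12
position: [0.5283, 0.1688, 0.203]
tool_rot: [[-0.003, 1.0, -0.001], [1.0, 0.003, -0.0], [-0.0, -0.001, -1.0]]
ft_force: [0.0, 0.2, -0.0]
grip_width: 0.0852
gripper_force: 0.0
[ 5.5 24.5 78.2  0.  77.5  5.3]
```

View pics/c3.png

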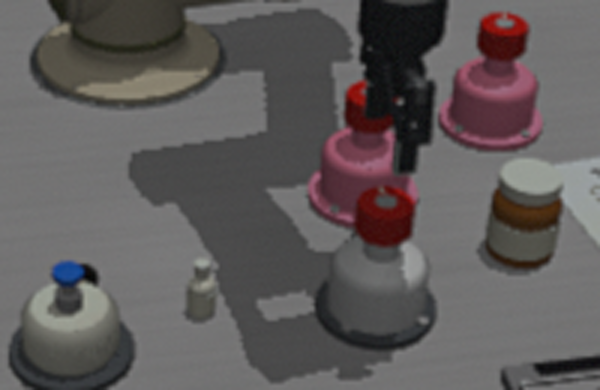

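```bash
python3 -m jog '[{"linear":[0,0,0.8],"roll":0},{"linear":[0,0,0.8],"roll":0},{"linear":[0,0,0.42],"roll":0},{"linear":[0,0,0],"roll":0},{"linear":[0,0,0],"roll":0}]'; python3 -m jog '[{"linear":[0,0,0],"roll":0},{"linear":[0,0,0],"roll":0},{"linear":[0,0,0],"roll":0},{"linear":[0,0,0],"roll":0},{"linear":[0,0,0],"roll":0},{"linear":[0,0,0],"roll":0}]' -1 30
```

```text
time_s: 5.58
position: [0.5284, 0.1688, 0.1226]
tool_rot: [[0.002, 1.0, -0.001], [1.0, -0.002, -0.0], [-0.0, -0.001, -1.0]]
ft_force: [0.4, -0.3, 0.5]
grip_width: 0.0854
gripper_force: 0.0
time_s: 6.08
position: [0.5293, 0.1689, 0.1236]
tool_rot: [[0.0, 1.0, 0.003], [1.0, -0.0, 0.0], [0.0, 0.003, -1.0]]
ft_force: [3.5, 0.5, 3.8]
grip_width: 0.053
gripper_force: 34.6
```

```bash
python3 -m jog '[{"linear":[0,0.02,0],"roll":0.8},{"linear":[0,0,0],"roll":0.8},{"linear":[0,0,0],"roll":0.8},{"linear":[0,0,0],"roll":0.8},{"linear":[0,0,0],"roll":0}]' - 60; python3 -m jog '[{"linear":[0,0,0.06],"roll":0},{"linear":[0,0,0.06],"roll":0},{"linear":[0,0,0],"roll":0}]'
```

```text
time_s: 6.5
position: [0.5289, 0.169, 0.1229]
tool_rot: [[0.278, 0.961, -0.001], [0.961, -0.278, 0.0], [-0.0, -0.001, -1.0]]
ft_force: [-2.7, 1.1, 2.2]
grip_width: 0.0524
gripper_force: 63.8
time_s: 6.75
position: [0.5289, 0.1691, 0.1206]
tool_rot: [[0.273, 0.962, 0.001], [0.962, -0.273, 0.0], [0.001, 0.001, -1.0]]
ft_force: [-10.9, 0.7, 27.7]
grip_width: 0.0522
gripper_force: 66.6
```

```bash
python3 -m jog '[{"linear":[0,0,-0.03],"roll":0.5},{"linear":[0,0,0],"roll":0.5},{"linear":[0,0,0],"roll":0}]'; python3 -m jog '[{"linear":[0,0,0],"roll":0.5},{"linear":[0,0,0],"roll":0.5},{"linear":[0,0,0],"roll":0}]';
```

```text
time_s: 7.0
position: [0.5288, 0.1692, 0.121]
tool_rot: [[0.358, 0.934, 0.0], [0.934, -0.358, 0.0], [0.0, 0.0, -1.0]]
ft_force: [-8.4, 0.6, 20.5]
grip_width: 0.0521
gripper_force: 65.6
time_s: 7.25
position: [0.5286, 0.1692, 0.121]
tool_rot: [[0.438, 0.899, -0.0], [0.899, -0.438, 0.0], [0.0, -0.0, -1.0]]
ft_force: [-8.8, 1.5, 20.8]
grip_width: 0.0524
gripper_force: 65.7
```

```bash
python3 -m jog '[{"linear":[0,0,0],"roll":0.5},{"linear":[0,0,0],"roll":0.5},{"linear":[0,0,0],"roll":0}]'; python3 -c "
from rig import env
print(env.observe()['wrist_torque'])"; python3 -m jog '[{"linear":[0,0,0],"roll":0.5},{"linear":[0,0,0],"roll":0.5},{"linear":[0,0,0],"roll":0}]';python3 -c "
from rig import env
print(env.observe()['wrist_torque'])"
```

```text
time_s: 7.5
position: [0.5285, 0.1693, 0.121]
tool_rot: [[0.514, 0.857, -0.0], [0.857, -0.514, 0.001], [0.0, -0.001, -1.0]]
ft_force: [-9.5, 1.4, 20.3]
grip_width: 0.0524
gripper_force: 65.7
[ 0.23492512  1.62116843 -0.01022129]
time_s: 7.75
position: [0.5283, 0.1694, 0.1209]
tool_rot: [[0.587, 0.809, -0.001], [0.809, -0.587, 0.001], [-0.0, -0.001, -1.0]]
ft_force: [-11.5, 1.4, 21.4]
grip_width: 0.0523
gripper_force: 65.8
[ 0.21889198  1.69720858 -0.10044905]
```

```bash
python3 -m jog '[{"linear":[-0.015,-0.02,0],"roll":0.5},{"linear":[0,0,0],"roll":0.5},{"linear":[0,0,0],"roll":0}]'; python3 -m jog '[{"linear":[0,0,0],"roll":0.5},{"linear":[0,0,0],"roll":0.5},{"linear":[0,0,0],"roll":0}]';python3 -c "
from rig import env
print(env.observe()['wrist_torque'])"
```

```text
time_s: 8.0
position: [0.528, 0.1694, 0.1209]
tool_rot: [[0.656, 0.755, 0.001], [0.755, -0.656, 0.001], [0.001, -0.0, -1.0]]
ft_force: [-7.6, 2.6, 18.5]
grip_width: 0.0526
gripper_force: 65.5
time_s: 8.25
position: [0.5278, 0.1695, 0.1207]
tool_rot: [[0.719, 0.695, 0.0], [0.695, -0.719, 0.001], [0.001, -0.001, -1.0]]
ft_force: [-7.3, 3.4, 17.3]
grip_width: 0.0526
gripper_force: 65.3
[ 0.47039765  1.12316282 -0.20964183]
```

```bash
python3 -m jog '[{"linear":[0,0,0.01],"roll":0.5},{"linear":[0,0,0],"roll":0.5},{"linear":[0,0,0],"roll":0}]'; python3 -m jog '[{"linear":[0,0,0],"roll":0.5},{"linear":[0,0,0],"roll":0.5},{"linear":[0,0,0],"roll":0}]';python3 -c "
from rig import env
print(env.observe()['wrist_torque'])"
```

```text
time_s: 8.5
position: [0.5276, 0.1696, 0.1197]
tool_rot: [[0.777, 0.629, -0.0], [0.629, -0.777, 0.001], [0.001, -0.001, -1.0]]
ft_force: [-6.8, 3.6, 12.5]
grip_width: 0.0522
gripper_force: 64.7
time_s: 8.75
position: [0.5275, 0.1698, 0.119]
tool_rot: [[0.829, 0.559, -0.001], [0.559, -0.829, 0.002], [-0.0, -0.002, -1.0]]
ft_force: [-4.1, 5.7, 6.1]
grip_width: 0.0524
gripper_force: 64.1
[ 0.90016052  0.60724982 -0.04963297]
```

```bash
python3 -m jog '[{"linear":[0,0,0.05],"roll":0},{"linear":[0,0,0.05],"roll":0},{"linear":[0,0,0],"roll":0}]';python3 -c "
from rig import env
print(env.observe()['wrist_torque'])"
```

```text
time_s: 9.0
position: [0.5275, 0.1697, 0.1147]
tool_rot: [[0.828, 0.561, -0.002], [0.561, -0.828, 0.002], [-0.0, -0.002, -1.0]]
ft_force: [-3.5, 5.3, 4.6]
grip_width: 0.0524
gripper_force: 64.0
[ 1.01513336  0.57215349 -0.10077532]
```

```bash
python3 -m jog '[{"linear":[0,0,0.05],"roll":0},{"linear":[0,0,0.03],"roll":0},{"linear":[0,0,0],"roll":0}]';python3 -m jog '[{"linear":[0,0,0.05],"roll":0},{"linear":[0,0,0],"roll":0},{"linear":[0,0,0],"roll":0}]'
```

```text
time_s: 9.25
position: [0.5276, 0.1698, 0.1135]
tool_rot: [[0.828, 0.561, 0.0], [0.561, -0.828, 0.002], [0.001, -0.001, -1.0]]
ft_force: [-9.5, 4.0, 21.6]
grip_width: 0.0523
gripper_force: 66.0
time_s: 9.5
position: [0.5277, 0.1698, 0.1133]
tool_rot: [[0.828, 0.561, 0.002], [0.561, -0.828, 0.002], [0.003, -0.001, -1.0]]
ft_force: [-14.9, 2.6, 37.0]
grip_width: 0.0525
gripper_force: 67.5
```

```bash
python3 -m jog '[{"linear":[0,0,0],"roll":-0.5},{"linear":[0,0,0],"roll":-0.5},{"linear":[0,0,0],"roll":0}]'; python3 - <<'E'
from h import *
print(env.observe()['wrist_torque'])
im=optics.get_image("scene"); cv2.imwrite("pics/s4.png",im[:,:,::-1])
im0=cv2.imread("pics/scene0.png")
a=np.hstack([im0[160:250,340:420],im[160:250,340:420,::-1]])
cv2.imwrite("pics/c4.png",cv2.resize(a,None,fx=5,fy=5,interpolation=cv2.INTER_CUBIC))
E
```

```text
time_s: 9.75
position: [0.5273, 0.1695, 0.1133]
tool_rot: [[0.775, 0.632, 0.001], [0.632, -0.775, 0.001], [0.002, -0.001, -1.0]]
ft_force: [-17.8, 0.7, 39.1]
grip_width: 0.0525
gripper_force: 67.5
[ 0.31267701  2.56264501 -0.61919012]
```

View pics/c4.png

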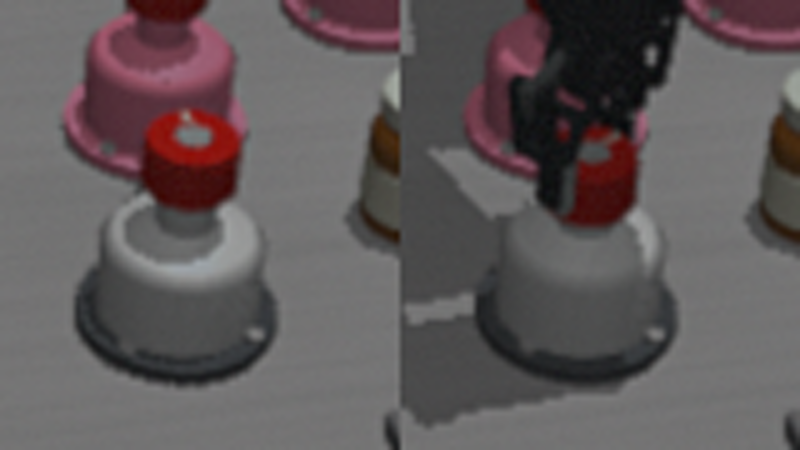

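Compared with the start, the collar's lower edge has dropped about 3.4 px (row ~201.5 to ~205), which is about 11–12 mm. It is seated in the keyway and the spigot is hidden. I'll ease the twist and keep a firm push.

```bash
python3 -m jog '[{"linear":[0,0,0],"roll":0.5},{"linear":[0,0,-0.02],"roll":0.3},{"linear":[0,0,0],"roll":0},{"linear":[0,0,0],"roll":0}]'; python3 - <<'E'
from h import *
s=env.observe();print(s['wrist_torque'])
a=cv2.imread("pics/top0.png")[:,:,::-1]; b=optics.get_image("scene")
print("plunger",[ (c,ray("scene",*c,.104)) for st,c in blobs("scene",b,(105,150,80),(125,255,255)) if c[1]<250 and c[0]<330 and c[1]>150])
E
```

```text
time_s: 10.13
position: [0.5276, 0.1697, 0.1134]
tool_rot: [[0.818, 0.575, 0.001], [0.575, -0.818, 0.002], [0.002, -0.001, -1.0]]
ft_force: [-12.4, 4.0, 32.0]
grip_width: 0.0523
gripper_force: 66.6
[ 0.64272678  2.17042842 -0.24983532]
plunger [(array([272.4, 210.3]), array([ 0.5484, -0.1298,  0.104 ]))]
```

```bash
python3 -c "
from rig import env
print(env.close_job())"
```

```text
the job is handed in; nothing more can be done
None
```

I pushed the vent plunger to its stop and let it back up, then turned the collar clockwise about 55° until it dropped over the pin, and handed the job in with the fingers holding it home at about 32 N; no score came back.

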